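# Turn the face-down slide carrier over with the spatula

### The arm

A 7-joint arm with a two-finger parallel gripper is mounted at the origin on a cart in front of the work surface, level with it; the furniture and walls round the work are solid. World frame = base frame: x ahead of the robot, y to its left, z up, the work surface at z = 0. Lengths are in m, angles in rad, forces in N, time in s.
With the tool pointing down it reaches from about 0.4 to 0.85 m from the base axis. Payload 6.9 kg.
Tool frame: the origin (TCP) lies at the very end of the fingers, on their centre line; the grasp point (between the pads) lies 19 mm behind it; z points along the fingers, y is the direction in which the jaws open and shut (so a half turn about z gives the same grasp; the last joint's range is limited). The gripper opens to 85 mm and grips with 20 to 120 N. Pads are 22 mm wide; open, the fingers measure 114 mm over their backs; the gripper's body (76 mm by 85 mm) begins 54 mm behind the grasp point. The pads swing forward as they close: fully open they stand 13 mm farther back than shut.
Start: joints at [1.212, 0.507, -0.238, 1.5, 0.126, 1.149, -0.155], TCP at [0.28, -0.559, 0.231] pointing down, gripper open.
Joint ranges: [-3.08, 3.08], [-0.24, 2.05], [-1.43, 1.35], [0, 2.5], [-1.52, 4.66], [0.17, 1.96], [-2.89, 2.89]. Speed limits (rad/s): [2.39, 2.39, 3.14, 3.14, 3.14, 3.14, 3.14].

### API

Orientations are given as a 3x3 rotation matrix whose columns are the frame's x, y, z axes.
In Python, from workcell import state, optics, ticket, finder gives the robot as it stands.
- The arm moves only by the shell command python3 -m handwheel 'ROWS' [OPENING] [FORCE]. ROWS is JSON, a list of rows, each an object of numbers: "x", "y", "z": the shift along the world's x, y, z in m; "roll": the turn about the world's z in degrees. In form: [{"x": .., "y": .., "z": .., "roll": ..}, ...]. A call has exactly 8 rows; each row is the pose to reach, as a shift and turn from the pose commanded when the call began; what a row does not reach only later rows make up. A row lasts 1/10 s, in which the tool goes at most 50 mm and 8.59 degrees, less where a joint would pass 70% of its speed; a pose out of reach is approached as far as the arm can. A call with a gripper value outside its range is refused whole. OPENING is the closure, from 0 (fully open) to 1 (shut), set as the call begins (- or left out, the last holds). The fingers move at their own pace and stop on an object; FORCE is the grip in N (left out, the last holds). Time passes only in rows, so rows that repeat a pose let the fingers close, or fill a call up. It gives the time, the measured TCP pose, the force and the opening at its end, in the units of the state.
- state(): the state, without advancing time (a new reading comes with each control period).
- optics.capture(name): name is "scene" or "top" or "wrist"; returns a dict with "image" (420x560x3 uint8, blue, green, red), "fovy" (degrees; the focal length in pixels is half the picture's height over the tangent of half this angle, whatever the lens; pixels are square), "cx", "cy" (the principal point, pixels), "R" (3x3) and "t" (3): a world point X has camera coordinates R X + t. Camera axes: x right, y down, z forward; pixel columns grow to the right and rows downward; lengths in m; the calibration is good to about 2 mm. A picture is of the moment at which its call begins. There is no depth.
- ticket.hand_in(): hands the job in, once; it reports no verdict.
Trained networks look in the newest picture that a camera, given by its name, has taken for a name from the list of things; names that differ only in an ending like _2 or _b are one class to them, and where a whole thing is asked for, a point or a joint stands for the part that bears it (a point fixed in the world has none). Each returns a list of dicts, best first, with "conf" (0 to 1); they miss things now and then, are a little off and sometimes report something else, mostly with a low value. They report only what shows in the picture. A call takes as long as a camera call. They do not tell look-alikes from the thing itself.
- finder.recognise(target, camera): "xyz" ([x, y, z] in m, in world coordinates, good to about 4 mm: the middle of the surface that is visible of it).
The state is a dict: "t": time; "joint_pos": joint angles; "qd": joint speeds; "joint_torque": joint torques, N m; "position": TCP position; "orientation": TCP orientation; "contact_force": force on the tool from outside, world axes, zero at the start; "torque": the same for the moment, N m; "opening": finger opening in m.
Only numpy, scipy, OpenCV 4.12 (cv2) and the standard library are available. Lean on these libraries where they do the work, as an engineer would, in place of code of your own. Each camera call takes 0.05 s, during which the arm holds its last target.

### The job

Two flat white slide carriers lie side by side on the low front seats of the grey metal turning block; one of them lies face down, with its black-lined channel hidden underneath. Pick up the spatula by its wooden grip, slide the steel blade under the overhanging near end of the face-down carrier and tip the carrier up and over the step, so that it ends lying flat on the higher rear deck with its channel upward. Do not touch that carrier with the fingers, leave the other carrier where it is, and finally lay the spatula flat on the bench, off the block.

Things in the scene. Friction and masses are not known exactly. Their poses are not given: they have to be found in the camera images.
- carrier: carrier to turn over: white plastic plate 64 (x) x 54 (y) x 7 (z) mm, 50 g, loose. One face plain, the other with a black-lined channel 34 wide, 2.5 deep, end to end. Origin: centre of the channel face; z points to the plain face (up at start, down when done). Starts in either lane of the block, square to it, on a low seat, far end 0-4 mm off the step, near 20 mm overhanging, underside 14 mm above the bench.
- carrier_ready: the other carrier, same size, in the other lane, on its low seat, already with its black-lined channel upward; leave it alone. Origin: centre of its underside; z up.
- block: fixed grey metal block, 132 x 132 mm. Origin at bench height under the step's mid; x away from the robot. Seats x -42..0 mm, top 14 mm high; deck x 0..90, top 18 (so a 4 mm step at x 0; a carrier lifted at its near end pivots against it and falls onto the deck once past upright); end fence at x 86, top 26. Rails 4 mm wide at y -64, 0, 64, top 24, part two 60 mm lanes, centres y -32 and 32.
- spatula: spatula 172 mm long, 30 g, loose, flat on the bench left or right in front of the block (a clear glass rod lies on the other side), blade pointing away from the robot within 0.4 rad. Origin at bench height under its mid-length; y towards the blade. Round wooden grip y -86..0 mm, 11 mm thick, axis 6 mm up; steel blade y 0..86, 12 wide, 2 to 4 mm above the origin. Balances near y -20.
Mind the look-alikes: they are no part of the job. What is shaped like the spatula but blue or red is not meant.

How it is judged:
By the outcome, as a careful person would: the job done as asked, in the order asked, and still so for the second after the job is handed in, with the robot touching nothing.
It also fails if it takes over 58 s, if anything falls off the work surface, if the arm or the gripper's body presses on something with over 40 N, if the wrist force passes 120 N, or if a joint passes its speed limit or range.

## Working session

There is one attempt and no reset: what is moved stays moved. The work goes in short steps, Python scripts to look and compute and a shell command to move; the robot and the scene stay as the last step left them, time stands still between calls to the robot, and variables do not carry over. Pictures are saved under pics/ and viewed, and the job is handed in when it is done.

```bash
mkdir -p pics; ls; python3 - <<'E'
from workcell import state, optics, ticket, finder
import cv2
s=state(); print({k:(v if not hasattr(v,'round') else v) for k,v in s.items()})
for n in ("scene","top"):
    d=optics.capture(n); cv2.imwrite(f"pics/{n}0.png",d["image"]); print(n,d["fovy"],d["cx"],d["cy"],d["R"],d["t"])
    for k in ("carrier","carrier_ready","block","spatula"):
        print(k,[(round(r["conf"],2),[round(float(a),3) for a in r["xyz"]]) for r in finder.recognise(k,n)][:4])
E
```

```text
pics
{'t': 0.0, 'joint_pos': array([ 1.21153168,  0.50832865, -0.23751612,  1.50113205,  0.125676  ,
        1.14890754, -0.1548442 ]), 'qd': array([-0.00054802, -0.00042683,  0.00052078,  0.00066627,  0.00058721,
       -0.00042227, -0.00070139]), 'joint_torque': array([-1.01350845e-04, -6.20600438e+01, -2.18649410e+00, -2.49650824e+01,
        1.27374291e-02,  1.20368041e-02,  2.02306813e-05]), 'position': array([ 0.27983811, -0.55828545,  0.23043535]), 'orientation': array([[ 8.93946975e-01,  4.48171995e-01, -8.18495109e-04],
       [ 4.48172742e-01, -8.93945558e-01,  1.59152539e-03],
       [-1.84129604e-05, -1.78956650e-03, -9.99998399e-01]]), 'contact_force': array([-0.45530035, -0.01232482,  0.87257122]), 'torque': array([ 0.0204078 , -0.01139823,  0.04577113]), 'opening': 0.08547336552150606}
scene 46.87710324646086 283.5745445384223 216.99103702007775 [[-0.8047993  -0.59334631  0.01543522]
 [-0.36464446  0.47374076 -0.80162591]
 [ 0.46832949 -0.65077634 -0.59762668]] [0.41897256 0.22446066 0.98377373]
carrier []
carrier_ready [(0.82, [0.577, 0.046, 0.014])]
block [(0.68, [0.657, 0.031, 0.02]), (0.24, [0.581, -0.024, 0.022])]
spatula [(0.55, [0.459, -0.328, 0.007]), (0.52, [0.39, -0.185, 0.011]), (0.49, [0.386, 0.098, 0.003])]
top 57.334397305389075 286.034930091195 214.04944145874308 [[ 0.02836801 -0.99959004 -0.00387334]
 [-0.98818252 -0.02745992 -0.15080204]
 [ 0.15063385  0.00810552 -0.98855639]] [-0.00221121  0.51884868  0.80189031]
carrier [(0.84, [0.582, -0.029, 0.023])]
carrier_ready [(0.69, [0.58, 0.043, 0.022])]
block [(0.93, [0.658, 0.02, 0.016])]
spatula [(0.87, [0.4, 0.09, 0.008]), (0.66, [0.471, -0.337, 0.005]), (0.64, [0.402, -0.201, 0.008])]
```

View pics/top0.png

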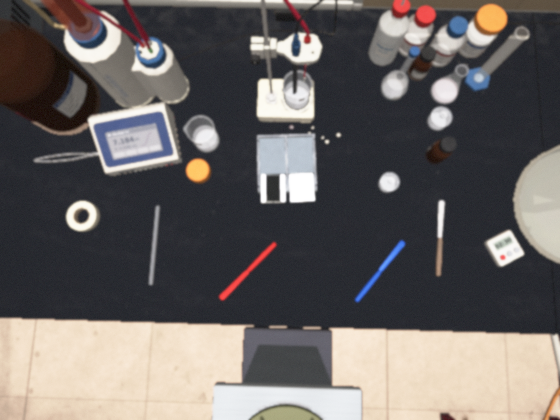

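View pics/scene0.png

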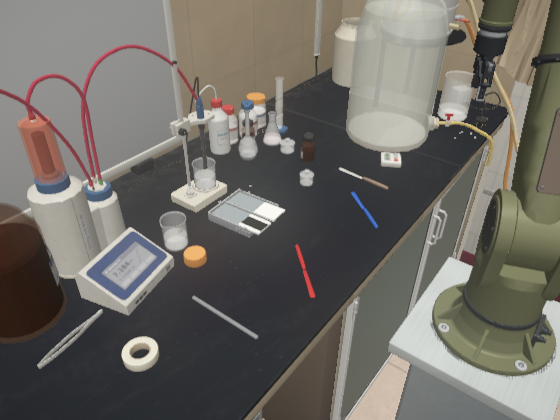

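Top view: the candidates are the brown-grip, steel-blade spatula (440,237), blue (380,270), red (248,271) and the glass rod (155,245). Only the first fits, with its wooden grip and steel blade. The plain white (face-down) carrier is at (302,187), and the channel-up one at (272,188). I'll confirm both in enlarged crops.

```bash
cat > h.py <<'E'
import numpy as np, cv2
from workcell import state, optics, ticket, finder
def K(d):
    h=d["image"].shape[0]; f=h/2/np.tan(np.radians(d["fovy"])/2); return f
def px2w(d,u,v,z):
    f=K(d); r=np.array([(u-d["cx"])/f,(v-d["cy"])/f,1.]); R=np.array(d["R"]);t=np.array(d["t"])
    c=-R.T@t; w=R.T@r; return c+w*(z-c[2])/w[2]
def w2px(d,X):
    p=np.array(d["R"])@np.array(X)+np.array(d["t"]); f=K(d); return np.array([d["cx"]+f*p[0]/p[2],d["cy"]+f*p[1]/p[2]])
def crop(d,u0,v0,w,h,s,name):
    im=d["image"][v0:v0+h,u0:u0+w]; im=cv2.resize(im,None,fx=s,fy=s,interpolation=cv2.INTER_CUBIC); cv2.imwrite(name,im)
E
python3 - <<'E'
from h import *
d=optics.capture("top")
crop(d,245,125,90,85,7,"pics/c1.png"); crop(d,415,190,50,95,6,"pics/c2.png")
d=optics.capture("scene")
crop(d,200,180,95,60,8,"pics/c3.png")
E
```

```text
(no output)
```

View pics/c1.png

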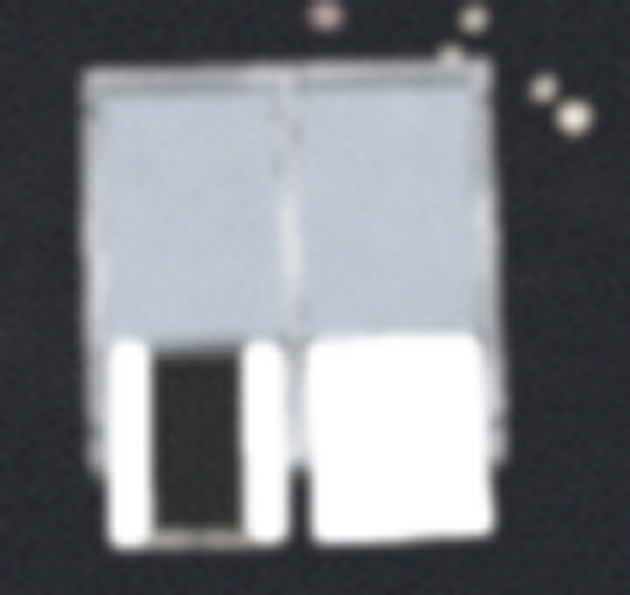

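View pics/c2.png

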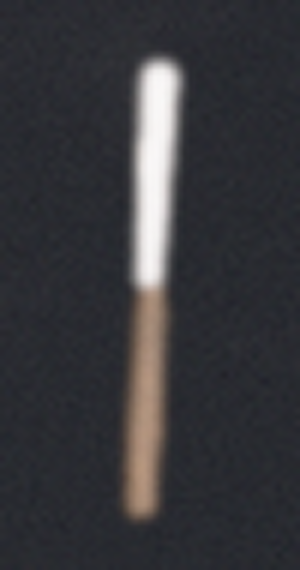

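View pics/c3.png

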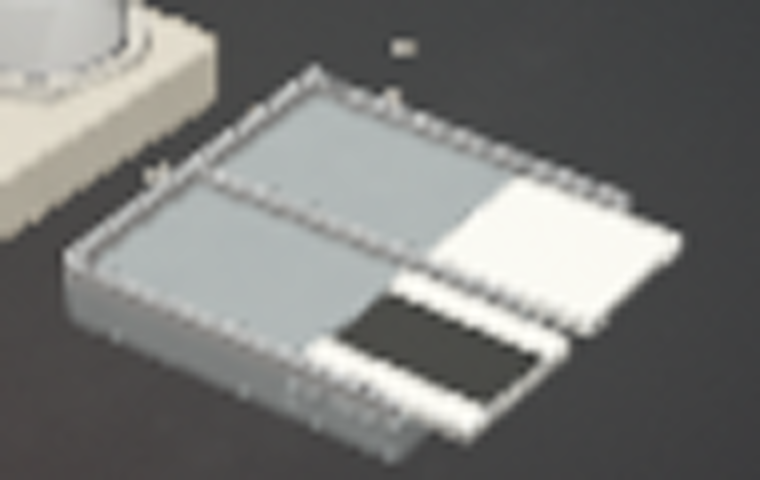

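The crops confirm it: the wooden grip and steel blade are on the right, and the plain face-down carrier is in the right lane. Next I'll get the metric positions.

```bash
python3 - <<'E'
from h import *
d=optics.capture("top")
def p(u,v,z,o=(245,125),s=7): return px2w(d,o[0]+(u+.5)/s-.5,o[1]+(v+.5)/s-.5,z).round(4)
print("car",[p(u,v,.021)[:2] for u,v in((308,340),(482,335),(493,538),(315,543))])
print("blk",[p(u,v,z)[:2] for u,v,z in((83,68,.026),(490,62,.026),(97,468,.024),(503,460,.024),(290,468,.024))])
a=[p(u,v,z,(415,190),6) for u,v,z in((160,58,.004),(149,288,.005),(140,521,.008))]
print("spat",a, np.linalg.norm(a[0]-a[2]), np.degrees(np.arctan2(*(a[0]-a[2])[[1,0]])))
E
```

```text
car [array([0.6158, 0.0094]), array([ 0.619 , -0.0471]), array([ 0.552 , -0.0518]), array([0.5488, 0.0053])]
blk [array([0.7043, 0.0858]), array([ 0.7099, -0.0478]), array([0.5708, 0.0761]), array([ 0.577 , -0.0544]), array([0.5725, 0.014 ])]
spat [array([ 0.5683, -0.3422,  0.004 ]), array([ 0.4799, -0.3348,  0.005 ]), array([ 0.3932, -0.3276,  0.008 ])] 0.1757531507541188 -4.766349686731018
```

```bash
python3 -m handwheel '[{"x":0.02,"y":0.03,"z":-0.01,"roll":-4},{"x":0.05,"y":0.065,"z":-0.03,"roll":-9},{"x":0.08,"y":0.1,"z":-0.05,"roll":-14},{"x":0.11,"y":0.135,"z":-0.07,"roll":-19},{"x":0.14,"y":0.17,"z":-0.09,"roll":-24},{"x":0.16,"y":0.2,"z":-0.105,"roll":-28},{"x":0.178,"y":0.225,"z":-0.115,"roll":-31.5},{"x":0.178,"y":0.225,"z":-0.12,"roll":-31.5}]' 0.3 60
python3 - <<'E'
from h import *
d=optics.capture("wrist"); cv2.imwrite("pics/w1.png",d["image"])
print(d["R"],d["t"]); s=state(); print(s["position"],s["orientation"].round(3),s["contact_force"])
for X in ((.5675,-.3422,.004),(.4805,-.3348,.005),(.394,-.3276,.006)): print(w2px(d,X))
E
```

```text
t: 1.45
position: [0.4616, -0.3281, 0.1104]
orientation: [[0.997, -0.079, 0.001], [-0.079, -0.997, 0.003], [0.001, -0.003, -1.0]]
contact_force: [0.8, -0.1, -0.2]
opening: 0.0599
[[-0.07835611 -0.99692138 -0.00284264]
 [-0.96232136  0.07489126  0.26139797]
 [-0.26038034  0.02321766 -0.96522693]] [-0.29009019  0.46630523  0.38960171]
[ 0.45947832 -0.33083568  0.1100356 ] [[ 0.997 -0.08  -0.001]
 [-0.08  -0.997  0.002]
 [-0.001 -0.002 -1.   ]] [-0.81628357 -1.31738357 -1.7021322 ]
[288.20290536  46.54131823]
[286.49473531 182.33887875]
[285.27495675 295.83430167]
```

View pics/w1.png

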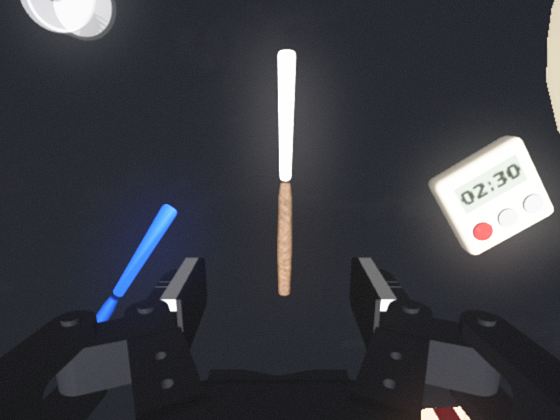

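```bash
python3 -m handwheel '[{"x":0.0005,"z":-0.02},{"x":0.001,"z":-0.045},{"x":0.001,"z":-0.065},{"x":0.001,"z":-0.08},{"x":0.001,"z":-0.093},{"x":0.001,"z":-0.1},{"x":0.001,"z":-0.103},{"x":0.001,"z":-0.104}]' 0.5 60
python3 - <<'E'
from h import *
d=optics.capture("wrist"); cv2.imwrite("pics/w2.png",d["image"])
s=state(); print(s["position"],s["contact_force"],s["opening"])
E
```

```text
[ 0.45824586 -0.33292518  0.11065547] [-0.39279392 -0.29050981 -0.49159262] 0.05979460163493284validation failed for argument at $[0]...
```

View pics/w2.png

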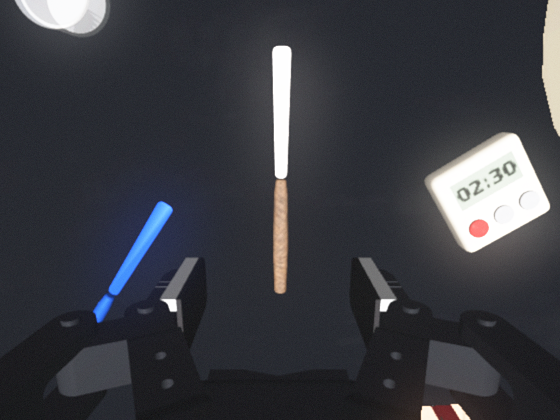

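The move was refused because every row needs all four keys. The tool has settled with the spatula centred at column ~281.

```bash
python3 -m handwheel '[{"x":0.0005,"y":0,"z":-0.02,"roll":0},{"x":0.001,"y":0,"z":-0.045,"roll":0},{"x":0.001,"y":0,"z":-0.065,"roll":0},{"x":0.001,"y":0,"z":-0.08,"roll":0},{"x":0.001,"y":0,"z":-0.093,"roll":0},{"x":0.001,"y":0,"z":-0.1,"roll":0},{"x":0.001,"y":0,"z":-0.103,"roll":0},{"x":0.001,"y":0,"z":-0.104,"roll":0}]' 0.5 60
python3 - <<'E'
from h import *
d=optics.capture("wrist"); cv2.imwrite("pics/w2b.png",d["image"])
s=state(); print(s["position"],s["contact_force"],s["opening"])
E
```

```text
t: 2.35
position: [0.4592, -0.3341, 0.0074]
orientation: [[0.996, -0.085, 0.0], [-0.085, -0.996, -0.0], [0.0, 0.0, -1.0]]
contact_force: [-0.4, -0.1, -0.2]
opening: 0.0423
[ 0.45928135 -0.3340706   0.00756298] [ 0.46380409 -0.32420154 -0.02831349] 0.042720224306714814
```

View pics/w2b.png

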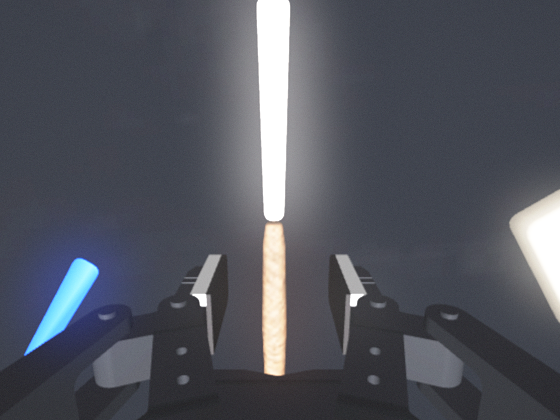

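```bash
python3 -m handwheel '[{"x":0,"y":0.001,"z":-0.002,"roll":0},{"x":0,"y":0.001,"z":-0.004,"roll":0},{"x":0,"y":0.001,"z":-0.005,"roll":0},{"x":0,"y":0.001,"z":-0.005,"roll":0},{"x":0,"y":0.001,"z":-0.005,"roll":0},{"x":0,"y":0.001,"z":-0.005,"roll":0},{"x":0,"y":0.001,"z":-0.005,"roll":0},{"x":0,"y":0.001,"z":-0.005,"roll":0}]' 1 70
python3 -c "
from h import *
d=optics.capture('wrist'); cv2.imwrite('pics/w3.png',d['image'])
s=state(); print(s['position'],s['contact_force'],s['opening'])"
```

```text
t: 3.2
position: [0.4594, -0.3328, 0.0034]
orientation: [[0.996, -0.085, 0.001], [-0.085, -0.996, -0.001], [0.001, 0.001, -1.0]]
contact_force: [-1.1, 0.8, 10.1]
opening: 0.0076
[ 0.45941853 -0.33280312  0.00340485] [-2.43395907  2.07580124 10.50587255] 0.0074983628593605165
```

View pics/w3.png

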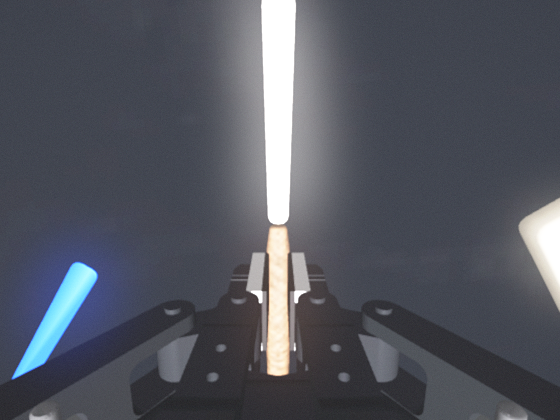

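```bash
python3 -m handwheel '[{"x":0,"y":0,"z":0.002,"roll":0},{"x":0,"y":0,"z":0.006,"roll":0},{"x":0,"y":0,"z":0.012,"roll":0},{"x":0,"y":0,"z":0.02,"roll":0},{"x":0,"y":0,"z":0.03,"roll":0},{"x":0,"y":0,"z":0.04,"roll":0},{"x":0,"y":0,"z":0.045,"roll":0},{"x":0,"y":0,"z":0.045,"roll":0}]' 1 70
python3 -c "
from h import *
d=optics.capture('wrist'); cv2.imwrite('pics/w4.png',d['image'])
d=optics.capture('scene'); crop(d,290,110,140,105,5,'pics/s4.png')
s=state(); print(s['position'],s['contact_force'],s['opening'])"
```

```text
t: 4.05
position: [0.4597, -0.3331, 0.0484]
orientation: [[0.996, -0.085, 0.002], [-0.085, -0.996, -0.001], [0.002, 0.001, -1.0]]
contact_force: [0.4, 0.1, -0.3]
opening: 0.0075
[ 0.45908591 -0.3327108   0.04736488] [ 0.73820288 -0.40061281 -0.32425282] 0.00738683220976617
```

View pics/w4.png

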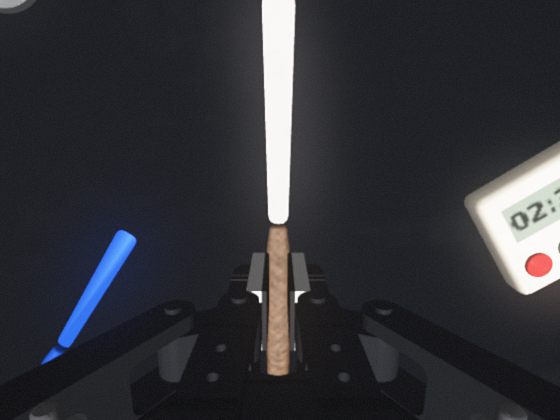

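View pics/s4.png

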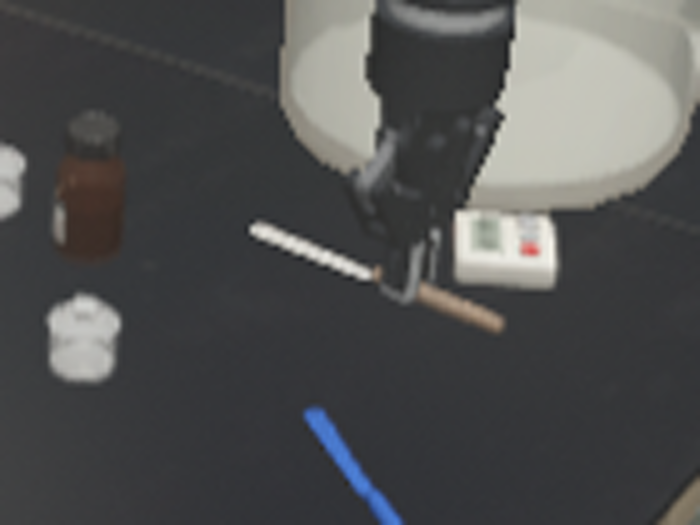

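```bash
python3 -m handwheel '[{"x":-0.003,"y":0.015,"z":0,"roll":0.5},{"x":-0.008,"y":0.05,"z":0,"roll":1.5},{"x":-0.015,"y":0.095,"z":0,"roll":3},{"x":-0.02,"y":0.14,"z":0,"roll":4.5},{"x":-0.026,"y":0.185,"z":0,"roll":5.5},{"x":-0.032,"y":0.23,"z":0,"roll":6.5},{"x":-0.037,"y":0.27,"z":0,"roll":7.5},{"x":-0.038,"y":0.295,"z":-0.005,"roll":7.8}]' 1 70
python3 -m handwheel '[{"x":0,"y":0.005,"z":-0.003,"roll":0},{"x":0,"y":0.008,"z":-0.01,"roll":0},{"x":0,"y":0.008,"z":-0.015,"roll":0},{"x":0,"y":0.008,"z":-0.02,"roll":0},{"x":0,"y":0.008,"z":-0.022,"roll":0},{"x":0,"y":0.008,"z":-0.022,"roll":0},{"x":0,"y":0.008,"z":-0.022,"roll":0},{"x":0,"y":0.008,"z":-0.022,"roll":0}]' 1 70
python3 -c "
from h import *
d=optics.capture('top'); crop(d,240,125,100,125,6,'pics/t5.png')
d=optics.capture('scene'); crop(d,190,170,160,120,5,'pics/s5.png')
d=optics.capture('wrist'); cv2.imwrite('pics/w5.png',d['image']);
for X in ((.55,-.02,.021),):print(w2px(d,X))
s=state(); print(s['position'],s['orientation'].round(4),s['contact_force'],s['opening'])"
```

```text
t: 4.95
position: [0.4193, -0.0338, 0.0424]
orientation: [[0.998, 0.056, -0.001], [0.056, -0.998, 0.001], [-0.001, -0.001, -1.0]]
contact_force: [0.7, -0.6, 0.3]
opening: 0.0075
t: 5.75
position: [0.4212, -0.03, 0.0204]
orientation: [[0.999, 0.051, 0.0], [0.051, -0.999, -0.0], [0.0, 0.0, -1.0]]
contact_force: [0.6, 0.1, -0.2]
opening: 0.0076
[269.90830461 -82.39231733]
[ 0.42125448 -0.02973477  0.02043294] [[ 9.987e-01  5.100e-02  4.000e-04]
 [ 5.100e-02 -9.987e-01  0.000e+00]
 [ 4.000e-04 -0.000e+00 -1.000e+00]] [-0.83601587  0.13997035 -0.49045846] 0.007539263775044778
```

View pics/t5.png

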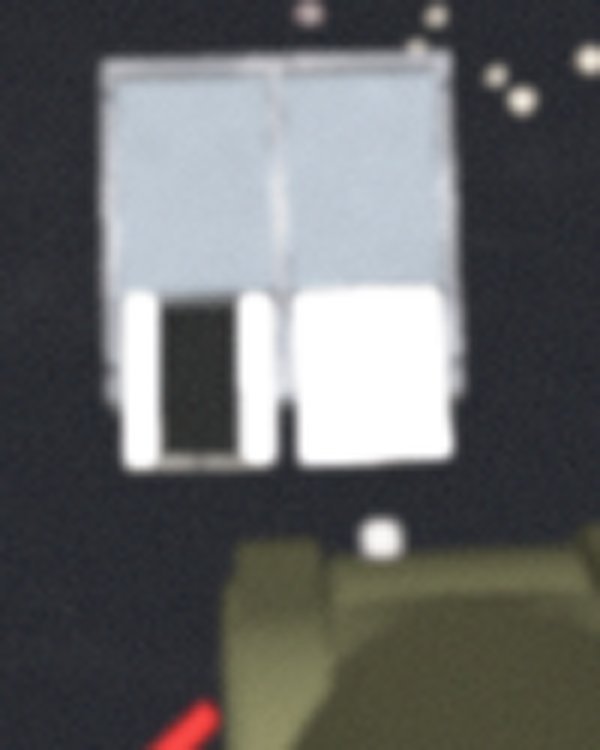

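View pics/s5.png

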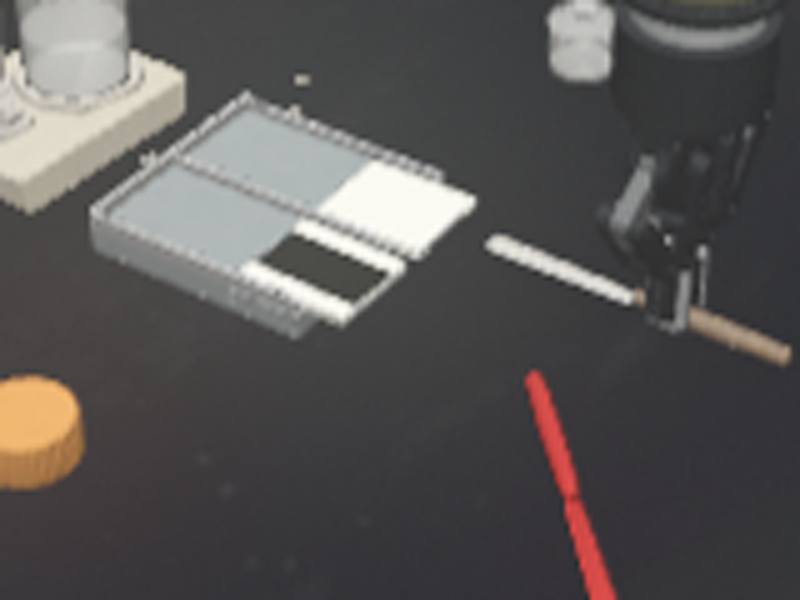

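View pics/w5.png

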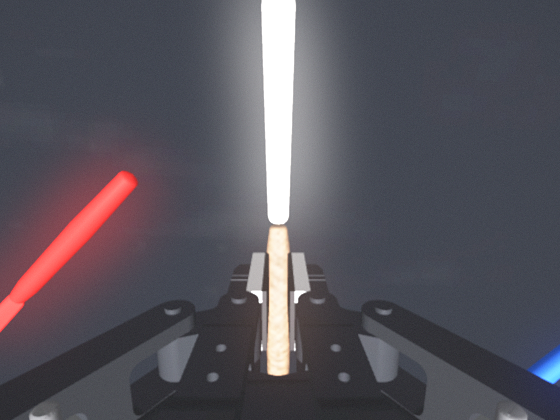

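```bash
python3 - <<'E'
from h import *
d=optics.capture("top")
def p(u,v,z,o=(240,125),s=6): return px2w(d,o[0]+(u+.5)/s-.5,o[1]+(v+.5)/s-.5,z).round(4)
print("tip",p(381,516,.021),"near edge",p(376,463,.021),"far",p(368,289,.021))
print("rail front",p(283,398,.024),p(455,393,.024), "rear",p(275,62,.026),p(447,55,.026))
d=optics.capture("scene")
def q(u,v,z): return p(u,v,z,(190,170),5)
print("scene tip",q(490,242,.020),"near corners",q(474,203,.021),q(420,257,.021),q(365,163,.021),q(323,222,.021))
print("blk corners",q(247,97,.026),q(95,213,.026),q(442,175,.024))
E
```

```text
tip [ 0.5304 -0.0255  0.021 ] near edge [ 0.5505 -0.0232  0.021 ] far [ 0.6175 -0.0186  0.021 ]
rail front [0.5737 0.0124 0.024 ] [ 0.5774 -0.0521  0.024 ] rear [0.7045 0.0191 0.026 ] [ 0.7091 -0.0467  0.026 ]
scene tip [ 0.5286 -0.0277  0.02  ] near corners [ 0.5544 -0.0489  0.021 ] [0.5484 0.0053 0.021 ] [ 0.6219 -0.0427  0.021 ] [0.6061 0.012  0.021 ]
blk corners [ 0.708  -0.0472  0.026 ] [0.6992 0.0824 0.026 ] [ 0.5803 -0.0555  0.024 ]
```

```bash
python3 -m handwheel '[{"x":0,"y":0.0005,"z":-0.004,"roll":0},{"x":0,"y":0.0008,"z":-0.008,"roll":0},{"x":0,"y":0.0008,"z":-0.0105,"roll":0},{"x":0,"y":0.0008,"z":-0.0105,"roll":0},{"x":0.005,"y":0.001,"z":-0.0105,"roll":0},{"x":0.01,"y":0.0013,"z":-0.0105,"roll":0},{"x":0.014,"y":0.0015,"z":-0.0105,"roll":0},{"x":0.014,"y":0.0015,"z":-0.0105,"roll":0}]' 1 70
python3 -c "
from h import *
d=optics.capture('top'); crop(d,240,125,100,125,6,'pics/t6.png')
d=optics.capture('scene'); crop(d,190,170,160,120,5,'pics/s6.png')
s=state(); print(s['position'],s['contact_force'],s['opening'])"
```

```text
t: 6.8
position: [0.4362, -0.0281, 0.0099]
orientation: [[0.999, 0.051, 0.001], [0.051, -0.999, 0.0], [0.001, -0.0, -1.0]]
contact_force: [-0.8, -0.8, -0.8]
opening: 0.0075
[ 0.43517195 -0.02821389  0.00980337] [ 0.21848409 -0.5237557  -0.30835978] 0.0076627634949504855
```

View pics/t6.png

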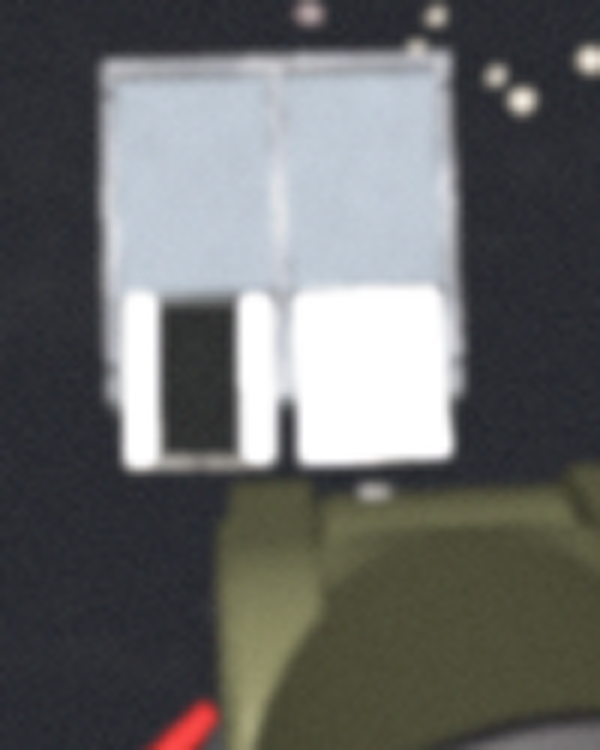

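View pics/s6.png

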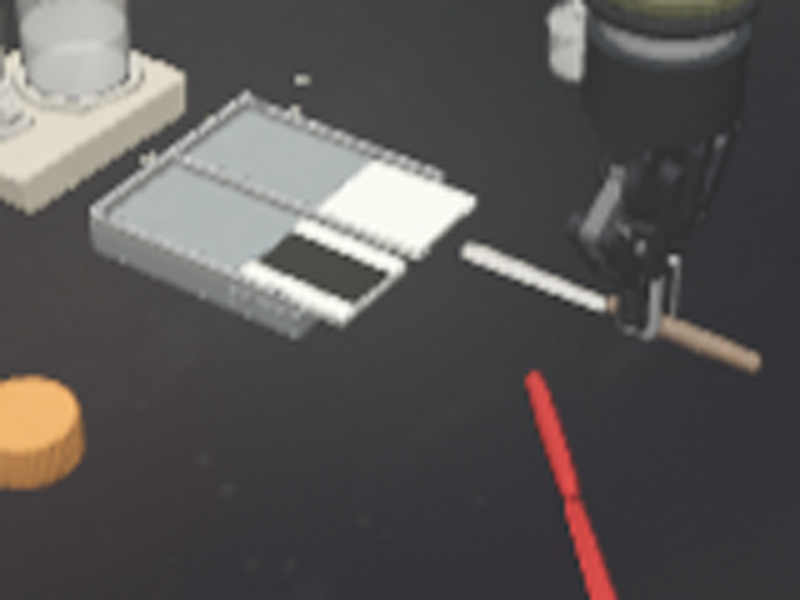

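```bash
python3 -m handwheel '[{"x":0.004,"y":0.0002,"z":0,"roll":0},{"x":0.008,"y":0.0004,"z":0,"roll":0},{"x":0.012,"y":0.0006,"z":0,"roll":0},{"x":0.016,"y":0.0008,"z":0,"roll":0},{"x":0.02,"y":0.001,"z":0,"roll":0},{"x":0.024,"y":0.0012,"z":0,"roll":0},{"x":0.0275,"y":0.0014,"z":0,"roll":0},{"x":0.0275,"y":0.0014,"z":0,"roll":0}]' 1 70
python3 -c "
from h import *
d=optics.capture('top'); crop(d,240,125,100,125,6,'pics/t7.png')
d=optics.capture('scene'); crop(d,190,170,160,120,5,'pics/s7.png')
s=state(); print(s['position'],s['contact_force'],s['opening'])"
```

```text
t: 7.7
position: [0.4633, -0.0267, 0.0098]
orientation: [[0.999, 0.051, 0.001], [0.051, -0.999, 0.0], [0.001, -0.0, -1.0]]
contact_force: [-0.9, 0.4, 0.3]
opening: 0.0071
[ 0.46249676 -0.02677857  0.0097214 ] [-0.32283704 -0.01512506  0.28039673] 0.007683977711969064
```

View pics/s7.png

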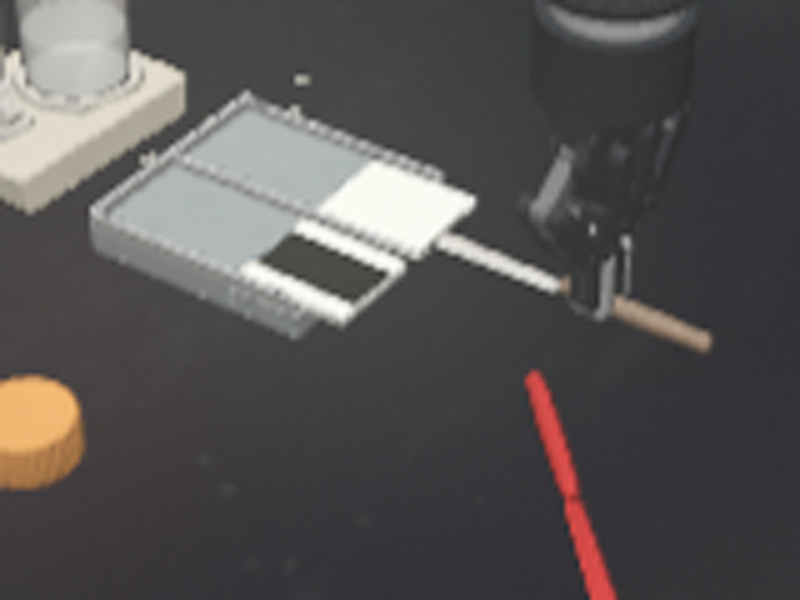

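View pics/t7.png

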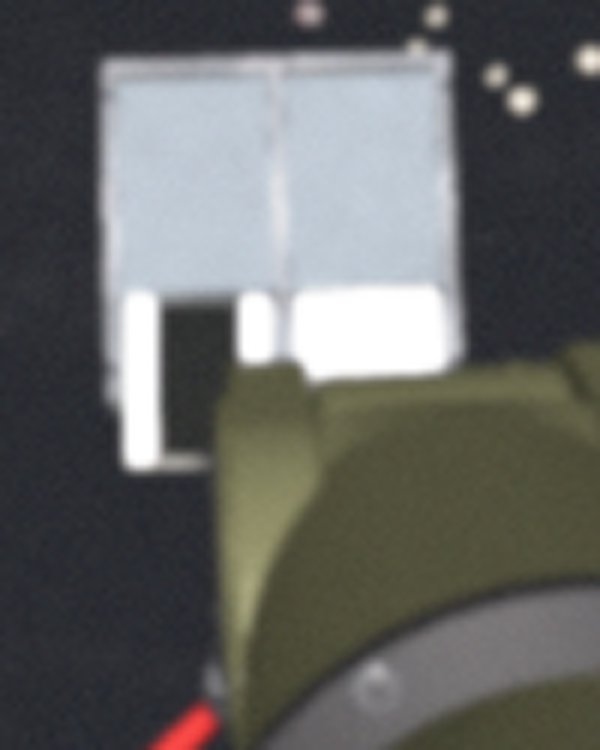

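The blade is under the near end and the carrier hasn't moved. Next I'll start the lift.

```bash
python3 -m handwheel '[{"x":0,"y":0,"z":0.003,"roll":0},{"x":0,"y":0,"z":0.006,"roll":0},{"x":0.0005,"y":0,"z":0.01,"roll":0},{"x":0.001,"y":0,"z":0.014,"roll":0},{"x":0.002,"y":0.0001,"z":0.018,"roll":0},{"x":0.003,"y":0.0002,"z":0.022,"roll":0},{"x":0.0045,"y":0.0002,"z":0.025,"roll":0},{"x":0.006,"y":0.0003,"z":0.028,"roll":0}]' 1 70
python3 -c "
from h import *
d=optics.capture('scene'); crop(d,190,170,160,120,5,'pics/s8.png')
s=state(); print(s['position'],s['contact_force'],s['opening'])"
```

```text
t: 8.6
position: [0.4688, -0.0265, 0.0381]
orientation: [[0.999, 0.051, 0.0], [0.051, -0.999, 0.0], [0.0, -0.0, -1.0]]
contact_force: [0.0, 0.8, -0.9]
opening: 0.0074
[ 0.46928119 -0.02646909  0.03842675] [ 1.16281305  0.34327281 -0.138141  ] 0.007509696164415654
```

View pics/s8.png

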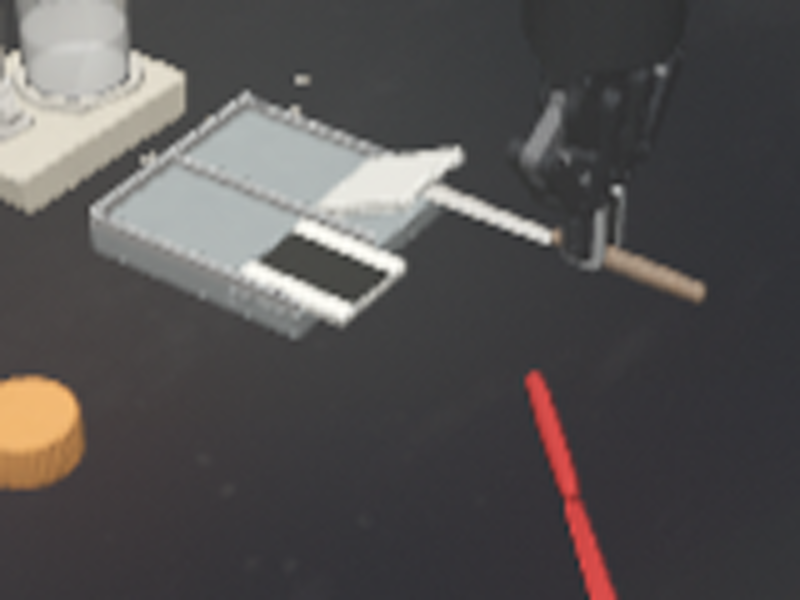

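The carrier's near end has lifted cleanly to about 30°, with its corner at (460,155), and it is pivoting at the step. I'll continue to about 75°.

```bash
python3 -m handwheel '[{"x":0.002,"y":0.0001,"z":0.003,"roll":0},{"x":0.0045,"y":0.0002,"z":0.0065,"roll":0},{"x":0.0075,"y":0.0004,"z":0.0105,"roll":0},{"x":0.011,"y":0.0006,"z":0.0142,"roll":0},{"x":0.0145,"y":0.0008,"z":0.0162,"roll":0},{"x":0.018,"y":0.001,"z":0.0178,"roll":0},{"x":0.022,"y":0.0012,"z":0.019,"roll":0},{"x":0.0255,"y":0.0013,"z":0.02,"roll":0}]' 1 70
python3 -c "
from h import *
d=optics.capture('scene'); crop(d,190,150,160,120,5,'pics/s9.png')
s=state(); print(s['position'],s['contact_force'],s['opening'])"
```

```text
t: 9.45
position: [0.4945, -0.0252, 0.0578]
orientation: [[0.999, 0.051, 0.0], [0.051, -0.999, 0.0], [0.0, -0.0, -1.0]]
contact_force: [-0.5, 0.2, 0.1]
opening: 0.0076
[ 0.49527368 -0.02511231  0.05796266] [ 1.41151793 -0.72516502  0.13479074] 0.0075902447277502085
```

View pics/s9.png

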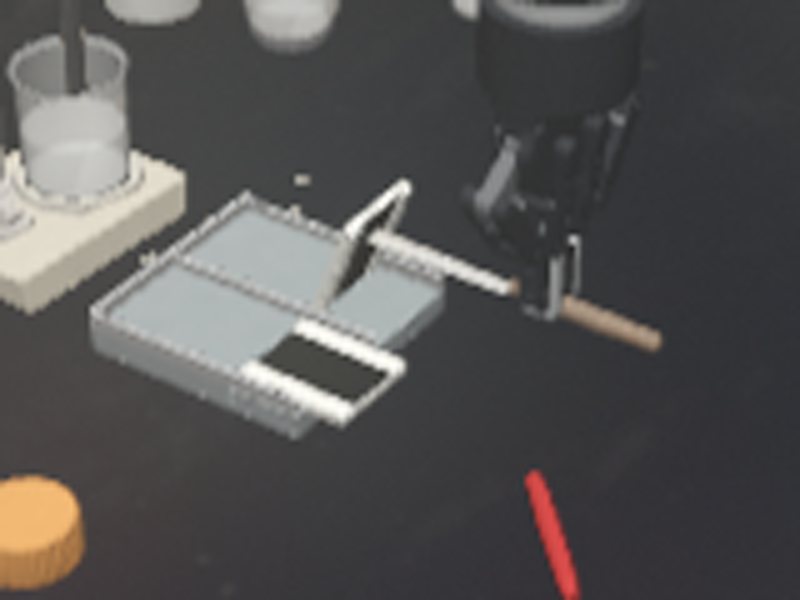

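The carrier stands at about 75° with the channel side toward the blade. I'll push it slowly past upright.

```bash
python3 -m handwheel '[{"x":0.003,"y":0.0002,"z":0.0005,"roll":0},{"x":0.006,"y":0.0003,"z":0.001,"roll":0},{"x":0.009,"y":0.0005,"z":0.001,"roll":0},{"x":0.012,"y":0.0006,"z":0.001,"roll":0},{"x":0.014,"y":0.0007,"z":0.001,"roll":0},{"x":0.016,"y":0.0008,"z":0.001,"roll":0},{"x":0.018,"y":0.0009,"z":0.001,"roll":0},{"x":0.02,"y":0.001,"z":0.001,"roll":0}]' 1 70
python3 -c "
from h import *
d=optics.capture('scene'); crop(d,190,150,160,120,5,'pics/s10.png')
s=state(); print(s['position'],s['contact_force'],s['opening'])"
```

```text
t: 10.3
position: [0.5142, -0.0242, 0.0587]
orientation: [[0.999, 0.051, -0.0], [0.051, -0.999, 0.0], [-0.0, -0.0, -1.0]]
contact_force: [-0.5, 0.1, 0.3]
opening: 0.0073
[ 0.51466198 -0.02418237  0.05879385] [0.477544   0.20761759 0.47306369] 0.007481568106527843
```

View pics/s10.png

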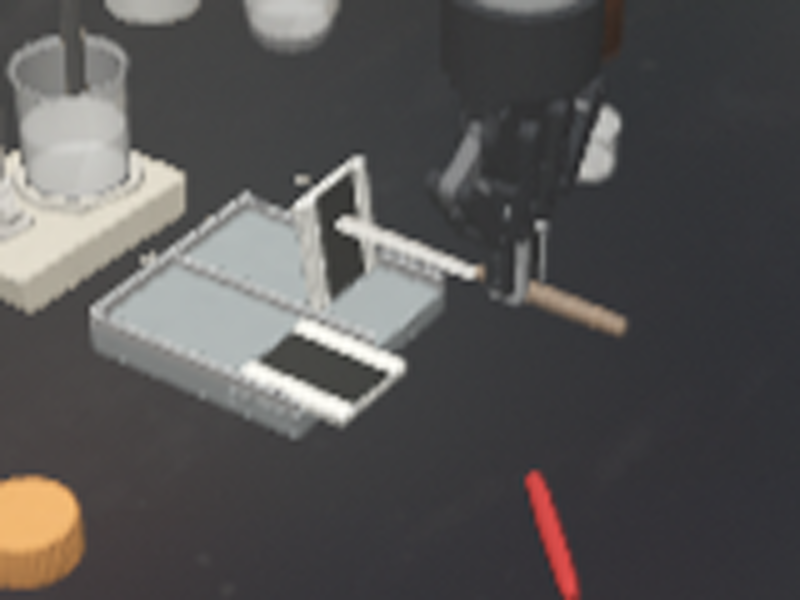

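```bash
python3 -m handwheel '[{"x":0.002,"y":0.0001,"z":0,"roll":0},{"x":0.004,"y":0.0002,"z":0,"roll":0},{"x":0.006,"y":0.0003,"z":0,"roll":0},{"x":0.008,"y":0.0004,"z":0,"roll":0},{"x":0.01,"y":0.0005,"z":0,"roll":0},{"x":0.01,"y":0.0005,"z":0,"roll":0},{"x":0.01,"y":0.0005,"z":0,"roll":0},{"x":0.01,"y":0.0005,"z":0,"roll":0}]' 1 70
python3 -c "
from h import *
d=optics.capture('scene'); crop(d,190,150,160,120,5,'pics/s11.png')
s=state(); print(s['position'],s['contact_force'],s['opening'])"
```

```text
t: 11.15
position: [0.524, -0.0237, 0.0587]
orientation: [[0.999, 0.051, -0.0], [0.051, -0.999, 0.0], [-0.0, -0.0, -1.0]]
contact_force: [-1.0, 0.5, 0.5]
opening: 0.0077
[ 0.52398051 -0.02373616  0.05875477] [-1.05058548  0.2243878   0.77166422] 0.007694743020672017
```

View pics/s11.png

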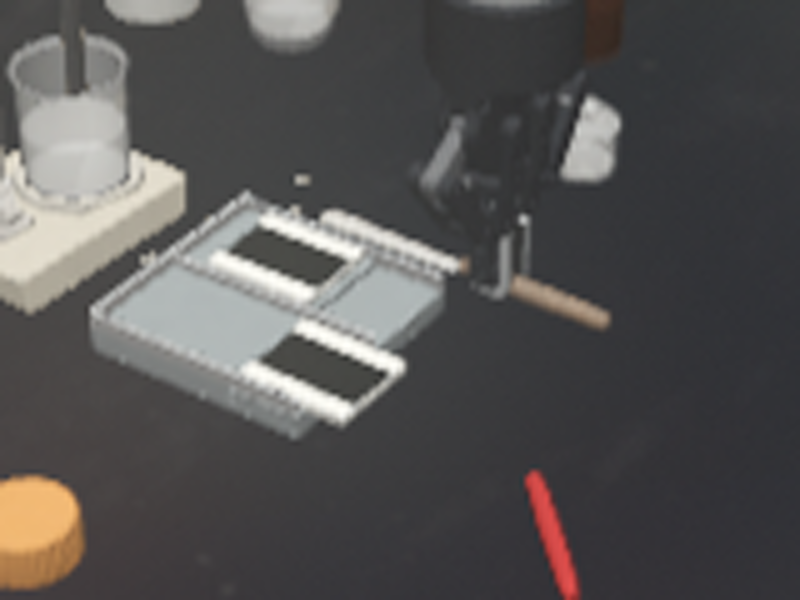

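The carrier has dropped flat on the deck, channel up. I'll withdraw and take the spatula back to its old spot.

```bash
python3 -m handwheel '[{"x":-0.01,"y":-0.0005,"z":0.003,"roll":0},{"x":-0.03,"y":-0.001,"z":0.006,"roll":0},{"x":-0.05,"y":-0.002,"z":0.006,"roll":0},{"x":-0.07,"y":-0.008,"z":0.006,"roll":0},{"x":-0.085,"y":-0.025,"z":0.006,"roll":0},{"x":-0.095,"y":-0.05,"z":0,"roll":-1},{"x":-0.095,"y":-0.09,"z":0,"roll":-2},{"x":-0.095,"y":-0.13,"z":0,"roll":-3}]' 1 70
python3 -m handwheel '[{"x":0,"y":-0.04,"z":0,"roll":-1},{"x":0.005,"y":-0.08,"z":0,"roll":-2},{"x":0.01,"y":-0.115,"z":0,"roll":-3},{"x":0.015,"y":-0.15,"z":-0.01,"roll":-4},{"x":0.02,"y":-0.17,"z":-0.02,"roll":-4.8},{"x":0.025,"y":-0.179,"z":-0.03,"roll":-4.8},{"x":0.03,"y":-0.179,"z":-0.038,"roll":-4.8},{"x":0.03,"y":-0.179,"z":-0.042,"roll":-4.8}]' 1 70
python3 -c "
from h import *
d=optics.capture('scene'); cv2.imwrite('pics/s12.png',d['image'])
d=optics.capture('top'); cv2.imwrite('pics/t12.png',d['image']); crop(d,240,125,100,100,6,'pics/t12c.png')
s=state(); print(s['position'],s['contact_force'],s['opening'])"
```

```text
t: 12.0
position: [0.428, -0.1543, 0.059]
orientation: [[1.0, -0.0, -0.0], [-0.0, -1.0, 0.0], [-0.0, -0.0, -1.0]]
contact_force: [1.8, -0.2, 0.5]
opening: 0.0075
t: 12.8
position: [0.4596, -0.3306, 0.0159]
orientation: [[0.997, -0.083, -0.001], [-0.083, -0.997, 0.002], [-0.001, -0.002, -1.0]]
contact_force: [0.2, 0.4, 0.1]
opening: 0.0074
[ 0.45898447 -0.33047256  0.01615157] [-0.20167089  0.95290243 -0.36926384] 0.007592116659351984
```

View pics/t12c.png

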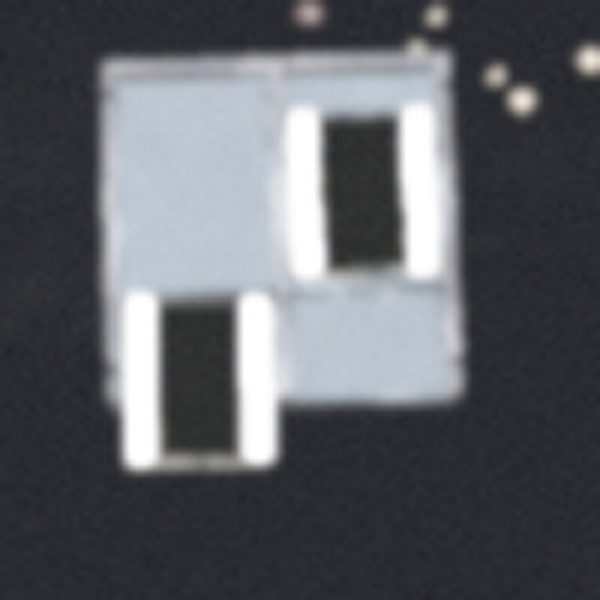

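View pics/s12.png

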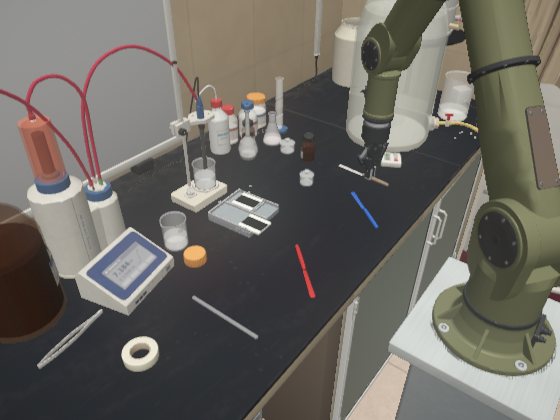

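The carrier lies fully on the deck, crop rows 105–278, with the step at ~288. The other carrier is unmoved. Next I'll lower the spatula and release it.

```bash
python3 -m handwheel '[{"x":0,"y":0,"z":-0.003,"roll":0},{"x":0,"y":0,"z":-0.006,"roll":0},{"x":0,"y":0,"z":-0.009,"roll":0},{"x":0,"y":0,"z":-0.011,"roll":0},{"x":0,"y":0,"z":-0.012,"roll":0},{"x":0,"y":0,"z":-0.0125,"roll":0},{"x":0,"y":0,"z":-0.0125,"roll":0},{"x":0,"y":0,"z":-0.0125,"roll":0}]' 1 70
python3 -m handwheel '[{"x":0,"y":0,"z":0,"roll":0},{"x":0,"y":0,"z":0,"roll":0},{"x":0,"y":0,"z":0,"roll":0},{"x":0,"y":0,"z":0,"roll":0},{"x":0,"y":0,"z":0,"roll":0},{"x":0,"y":0,"z":0,"roll":0},{"x":0,"y":0,"z":0,"roll":0},{"x":0,"y":0,"z":0,"roll":0}]' 0.5 20
python3 -m handwheel '[{"x":0,"y":0,"z":0.003,"roll":0},{"x":0,"y":0,"z":0.01,"roll":0},{"x":0,"y":0,"z":0.025,"roll":0},{"x":0,"y":0,"z":0.05,"roll":0},{"x":0,"y":0,"z":0.08,"roll":0},{"x":0,"y":0,"z":0.11,"roll":0},{"x":0,"y":0,"z":0.13,"roll":0},{"x":0,"y":0,"z":0.13,"roll":0}]'
python3 -c "
from h import *
d=optics.capture('wrist'); cv2.imwrite('pics/w13.png',d['image'])
d=optics.capture('scene'); crop(d,190,120,230,130,3,'pics/s13.png')
s=state(); print(s['position'],s['contact_force'],s['opening'])"
```

```text
t: 13.7
position: [0.4591, -0.3328, 0.0043]
orientation: [[0.996, -0.085, 0.0], [-0.085, -0.996, -0.0], [0.0, 0.0, -1.0]]
contact_force: [0.1, -0.8, -0.7]
opening: 0.0072
t: 14.5
position: [0.4591, -0.3327, 0.0043]
orientation: [[0.996, -0.085, 0.0], [-0.085, -0.996, 0.0], [0.0, -0.0, -1.0]]
contact_force: [-0.8, -0.3, 0.6]
opening: 0.0426
t: 15.3
position: [0.4606, -0.3337, 0.1379]
orientation: [[0.996, -0.085, 0.005], [-0.085, -0.996, -0.003], [0.005, 0.003, -1.0]]
contact_force: [0.4, -0.5, 0.1]
opening: 0.0424
[ 0.45913742 -0.33279737  0.13487452] [-0.51141551  0.13910961 -0.0460013 ] 0.04287589109843532
```

View pics/w13.png

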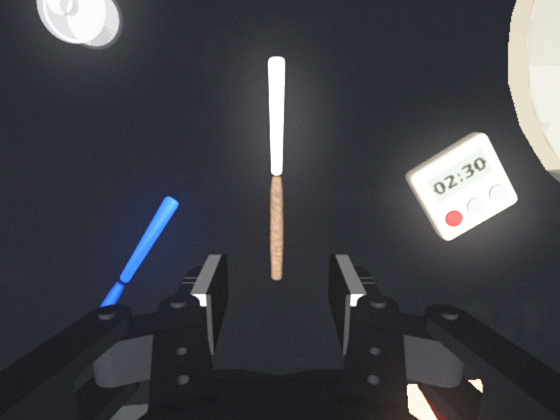

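View pics/s13.png

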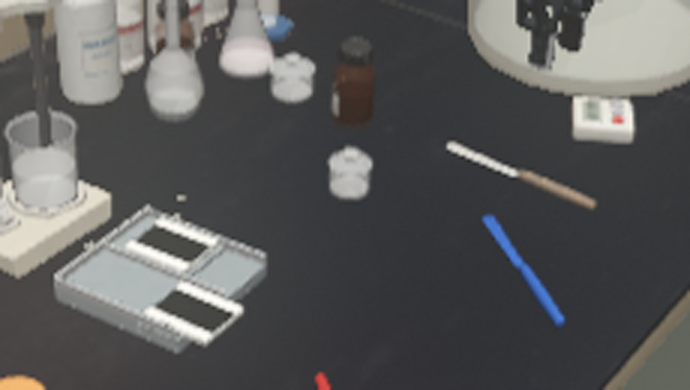

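The spatula lies flat on the bench (wrist view (276,58)–(277,280)), clear of the block, and the gripper is free. Both carriers lie channel up.

```bash
python3 -c "
from workcell import ticket
print(ticket.hand_in())"
```

```text
the job is handed in; nothing more can be done
None
```

The face-down carrier in the right lane is now turned over and lies flat on the rear deck with its channel up. I gripped the spatula by its wooden handle, slid the blade under the overhanging end and tipped the carrier past upright; it then fell onto the deck. The spatula is back on the bench at its starting spot, off the block, and I handed the job in at about 15 s of the 58 s allowed.

- **Last pictures:** The turned carrier lies wholly between the step and the end fence. The other carrier has not moved, and the gripper is clear of everything. Only the blade touched the turned carrier in the pictures I took.
- **Forces:** The highest wrist force I read was about 11 N, when the fingertips brushed the bench while closing on the handle. It stayed near zero otherwise.
- **Odd readings:** One move was refused because its rows lacked some of the four values, and nothing moved. The gripper read about 7.5 mm open on the 11 mm handle, but the grip held and the spatula did not shift.

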